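Clamp the drilled block on the bench shaker

TASK

Set the longer drilled aluminium block flat on the deck of the bench shaker and bring it square and flush into the fence corner, its long side against the rear fence and one end against the side fence. Then turn the winged clamp knob on the sloping console clockwise until it clicks past its detent and stays clamped. Leave the round speed dial as it is set, and the short block, beaker, jar, tin and bowl where they stand.

Things in the scene. Friction and masses are not known exactly. Their poses are not given: they have to be found in the camera images.
- long_block: the longer drilled aluminium block, 100 mm (its x) by 56 mm (its y), 40 mm tall, about 0.45 kg, eight blind holes in its top (look only); it lies flat on the bench. Origin at the centre of its underside, z up. The two ends are alike
- shaker: fixed white bench shaker with a steel deck 72 mm over the bench, x = -90 to 90, y = -205 to 60 mm; on its left (+y) end a console slopes down at 35 degrees from y = 60, z = 70 to y = 146, z = 10 mm. Origin on the bench below the deck; x points away from the robot, z up
- fence_corner (a point): inner corner of the L-shaped aluminium fence, at deck height; axes as the shaker's. Rear fence: along y at x = 0, from y = -15 to 120 mm. Side fence: at y = 0, from x = 0 to -95 mm. Both 10 mm thick, 28 mm tall. When home, the long block's origin is at x = -28, y = 50, z = 0 mm here
- jaw_face (a point): centre of the front face of the steel clamp jaw, 24 mm wide, 20 mm tall, axes as the shaker's. The knob drives it along the rear fence (x = -29 to -5 mm in fence_corner) towards the side fence: 112 to 116 mm from it unclamped, 102.5 mm clamped. Its guide block, 40 x 30 mm, 30 mm tall, stands at y = 155 to 185 mm
- knob_grip (a point): point to grip on the axis of the black winged clamp knob, 34 mm off the console. z is the knob's axis, leaning 35 degrees from vertical to the left (shaker +y); the wing is 50 mm along this frame's x, 14 mm thick (y) and stands 12 to 42 mm off the console; the frame turns with the knob. Hub below: 34 mm across, 13 mm tall
- clamp_knob (a joint): angle of the clamp knob, rad, growing clockwise (seen facing the console). Starts at 0 to 0.3; its detent resists up to about 0.25 N m, is passed at about 1.1, then the knob snaps on to its end stop at 1.5 (clamped) and stays. Let go before the detent, it springs back
- dial_mark (a point): white mark on the rim of the small round black speed dial (32 mm across, 18 mm tall) on the same console, 95 mm farther from the robot (shaker +x) than the clamp knob; not to be turned
- short_block: short drilled aluminium block, 60 x 56 mm, 40 mm tall; not wanted. Origin at the centre of its underside
- beaker: empty glass beaker, 68 mm across, 85 mm tall. Origin at the centre of its underside
- deck_jar: closed white plastic jar standing on the shaker's deck near the console, 52 mm across, 70 mm tall. Origin at the centre of its underside
- steel_tin: open steel tin, 80 mm across, 75 mm tall. Origin at the centre of its underside
- bowl: white ceramic bowl, 90 mm across, 40 mm tall. Origin at the centre of its underside
Mind the look-alikes: they are no part of the job. What is shaped like the long_block but blue is not meant.

How it is judged:
By the outcome, as a careful person would: the job done as asked, in the order asked, and still so for the second after the job is handed in, with the robot touching nothing.
It also fails if it takes over 61 s, if anything falls off the work surface, if the arm or the gripper's body presses on something with over 40 N, if the wrist force passes 120 N, or if a joint passes its speed limit or range.

ROBOT

A 6-joint arm with a two-finger parallel gripper is mounted at the origin on the work surface. World frame = base frame: x ahead of the robot, y to its left, z up, the work surface at z = 0. Lengths are in mm, angles in rad, forces in N, time in s.
With the tool pointing down it reaches from about 400 to 925 mm from the base axis. Payload 12.5 kg.
Tool frame: the origin (TCP) lies between the finger pads; the fingertips stand 19 mm ahead of it and the grasp point (between the pads) is the TCP (env.tips_ahead is the distance from the TCP to the fingertips, in mm); z points along the fingers, y is the line along which they close (so a half turn about z gives the same grasp; the last joint's range is limited). The gripper opens to 95 mm and grips with 3 to 60 N. Pads are 20 mm wide; open, the fingers measure 119 mm over their backs; the gripper's body (75 mm by 180 mm) begins 59 mm behind the grasp point.
Start: joints at [0.996, 0.491, 1.559, -0, 1.092, -0.106], TCP at [282.371, 557.594, 233.661] pointing down, gripper open.
Joint ranges: [-3.1, 3.1], [-0.84, 2.19], [0.05, 2.79], [-1.13, 4.28], [0.06, 2.93], [-2.69, 2.69]. Speed limits (rad/s): [2.22, 2.22, 2.79, 3.14, 3.14, 3.14].

INTERFACE

Orientations are given as [roll, pitch, yaw] about the fixed x, y, z axes, in that order (R = Rz(yaw) Ry(pitch) Rx(roll)).
In Python, from cell import env gives the robot as it stands.
- The arm moves only by the shell command python3 -m crank 'ROWS'. ROWS is JSON, a list of rows, each a list of 5 numbers: the shift along the tool's x, y, z in mm, then the turn about the tool's z in degrees, then the finger opening in mm, from 0 to 95.1. In form: [[dx, dy, dz, yaw, grip], ...]. A call has 1 to 10 rows; each row is the pose to reach, as a shift and turn from the pose commanded when the call began, along the tool's axes at that moment; what a row does not reach only later rows make up. A row lasts 1/12 s, in which the tool goes at most 41.7 mm and 7.16 degrees, less where a joint would pass 70% of its speed; a pose out of reach is approached as far as the arm can. A call with a gripper value outside its range is refused whole. The fingers move at their own pace and stop on an object; the grip force is fixed at half the most. Time passes only in rows, so rows that repeat a pose let the fingers close. It gives the time, the measured TCP pose, the force, the opening and the grip force at its end, in the units of the state.
- env.state(): the state, without advancing time (a new reading comes with each control period).
- env.read_camera(name): name is "scene" or "side" or "wrist"; returns a dict with "img" (384x512x3 uint8, blue, green, red), "K" (3x3 intrinsics, pixels), "pose" (4x4, takes a point from camera to world coordinates). Camera axes: x right, y down, z forward; pixel columns grow to the right and rows downward; lengths in mm; the calibration is good to about 2 mm. A picture is of the moment at which its call begins. There is no depth.
- env.job_done(): hands the job in; it is judged then, once.
The state is a dict: "t": time; "joints": joint angles; "qvel": joint speeds; "tau": joint torques, N m; "eef_pos": TCP position; "tcp_rot": TCP orientation; "ft_force": force on the tool from outside, world axes, zero at the start; "moment": the same for the moment, N m; "opening": opening from 0.0 (shut) to 1.0 (fully open); "grip_force": force on a finger pad.
Only numpy, scipy, OpenCV 4.12 (cv2) and the standard library are available. Lean on these libraries where they do the work, as an engineer would, in place of code of your own. Each camera call takes 0.05 s, during which the arm holds its last target. There are 200 camera calls.

## Working session

There is one attempt and no reset: what is moved stays moved. The work goes in short steps, Python scripts to look and compute and a shell command to move; the robot and the scene stay as the last step left them, time stands still between calls to the robot, and variables do not carry over. Pictures are saved under pics/ and viewed, at most 10 in all, crops included, and the job is handed in when it is done.

```bash
ls; mkdir -p pics; cat > h.py <<'E'
import numpy as np, cv2
from cell import env
from scipy.spatial.transform import Rotation as R
def cam(n,f=None):
    c=env.read_camera(n)
    if f: cv2.imwrite('pics/'+f,c['img'])
    np.savez('/tmp/'+n+'.npz',**c)
    return c
def load(n): return dict(np.load('/tmp/'+n+'.npz'))
def ray(c,u,v):
    d=c['pose'][:3,:3]@np.linalg.solve(c['K'],[u,v,1.]); return c['pose'][:3,3],d
def onz(c,u,v,z):
    o,d=ray(c,u,v); return o+d*(z-o[2])/d[2]
def proj(c,P):
    P=np.atleast_2d(P); q=(P-c['pose'][:3,3])@c['pose'][:3,:3]; q=q@c['K'].T; return q[:,:2]/q[:,2:]
def tri(c1,p1,c2,p2):
    A=[];b=[]
    for c,p in((c1,p1),(c2,p2)):
        o,d=ray(c,*p); d/=np.linalg.norm(d); M=np.eye(3)-np.outer(d,d); A.append(M); b.append(M@o)
    return np.linalg.solve(sum(A),sum(b))
E
python3 - <<'E'
from h import *
a=cam('scene');b=cam('side');w=cam('wrist')
for c in(a,b,w): print(c['pose'][:3,3].round(), c['pose'][:3,2].round(2))
cv2.imwrite('pics/1.png',cv2.resize(a['img'],(800,600)))
cv2.imwrite('pics/2.png',cv2.resize(b['img'],(800,600)))
s=env.state();print(s)
E
```

```text
pics
[1081.  649.  806.] [-0.5  -0.58 -0.64]
[ 225. -649.  768.] [ 0.29  0.65 -0.7 ]
[220. 589. 384.] [ 0.22 -0.11 -0.97]
{'t': 0.15, 'joints': array([ 9.96409295e-01,  4.91406996e-01,  1.55928994e+00, -2.24279727e-05,
        1.09171851e+00, -1.05591504e-01]), 'qvel': array([-2.07188628e-04, -1.78092609e-03, -1.72436721e-03,  4.66266382e-04,
       -2.29313053e-04, -2.89837003e-05]), 'tau': array([ 2.49731449e-03, -6.12890339e+01, -2.58280903e+01,  6.92764646e-02,
        4.72784182e-02, -9.14155544e-05]), 'eef_pos': array([282.27607218, 557.44821693, 233.21146754]), 'tcp_rot': array([-3.14077235e+00, -6.69347016e-05,  2.67280744e+00]), 'ft_force': array([-0.41482836,  0.88888955,  0.84221612]), 'moment': array([-0.01574935,  0.01673674,  0.01946045]), 'grip_force': 0.0, 'opening': 1.000694528992402}
```

View pics/1.png

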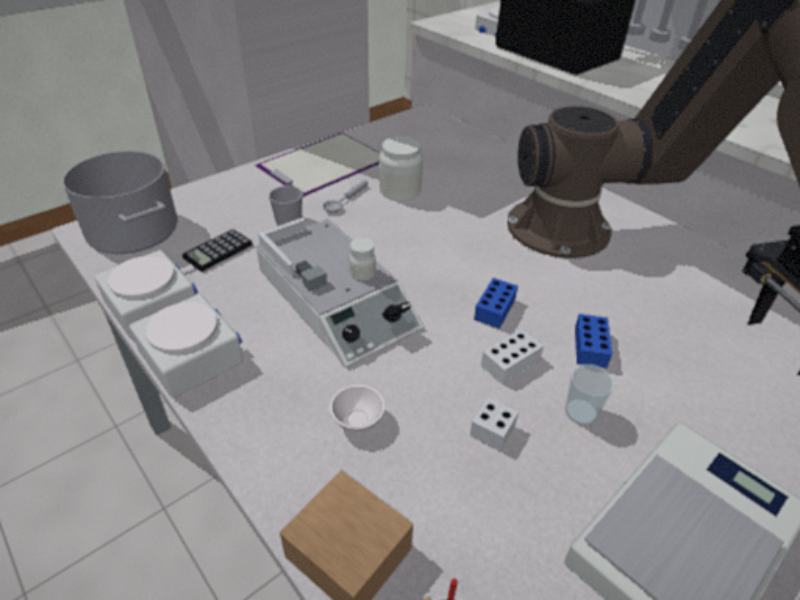

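View pics/2.png

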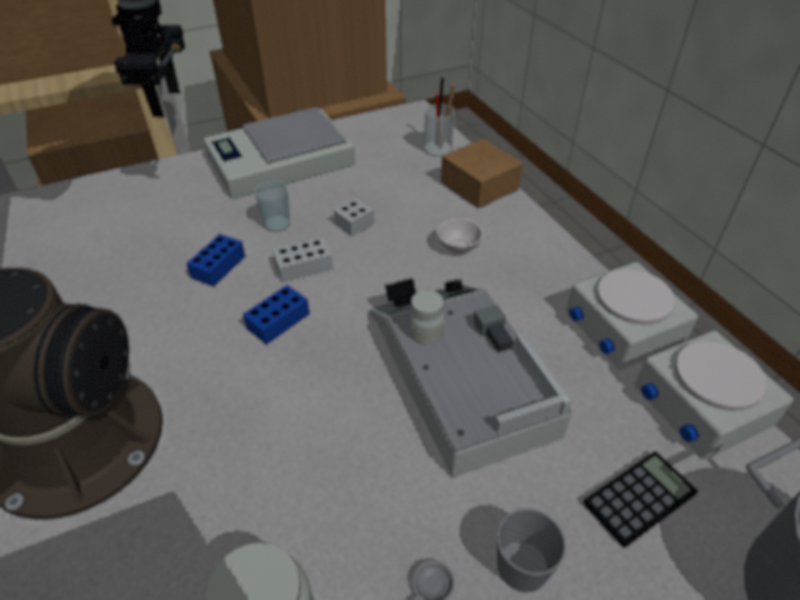

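Scene picture (800x600): the long silver 8-hole block is at (512,352). Its look-alikes are the short 4-hole block (494,422) and two blue 8-hole blocks (496,300) and (594,340). I choose (512,352). The shaker is at (335,285), with the winged knob at (398,311), the dial at (350,333) and the jar at (362,258). In the side picture the fence corner is near (560,400) and the jaw near (497,335).

```bash
python3 - <<'E'
from h import *
a=load('scene');b=load('side')
def crop(c,x0,y0,w,h,s): return cv2.resize(c['img'][y0:y0+h,x0:x0+w],None,fx=s,fy=s,interpolation=cv2.INTER_CUBIC)
A=crop(a,160,135,120,100,4); A2=crop(a,290,195,80,100,4)
B=crop(b,230,175,140,125,4) ; 
cv2.imwrite('pics/3.png',np.hstack([A,A2]))
cv2.imwrite('pics/4.png',B)
E
```

```text
(no output)
```

View pics/3.png

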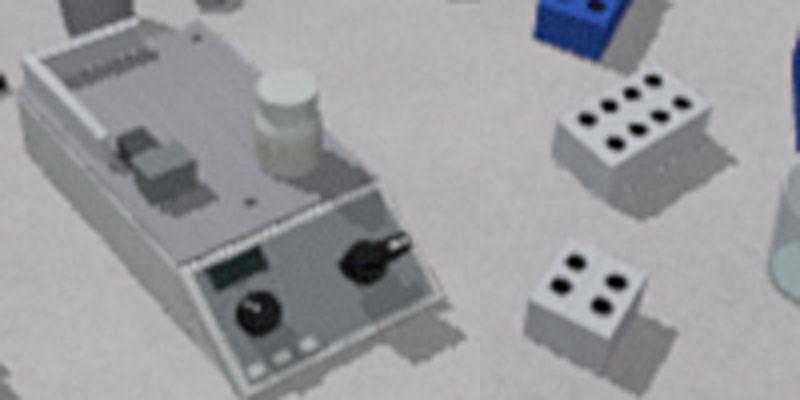

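View pics/4.png

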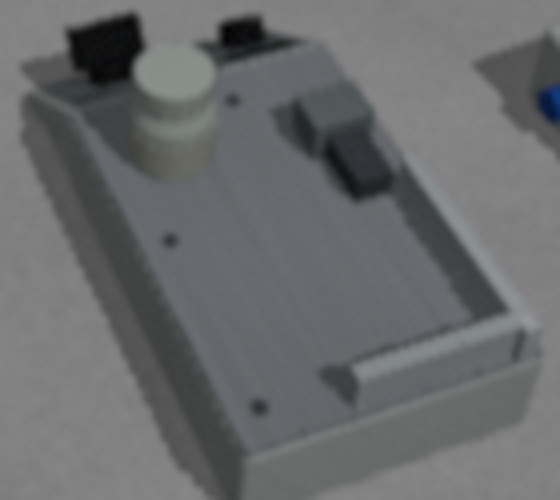

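The crops (4x) show 8 holes on the chosen block, with top corners at crop (555,122), (655,65), (712,105) and (610,165). The wing's white pointer side faces crop (408,243). The deck, jaw and fence edges can be read in the side crop.

```bash
cat > m.py <<'E'
from h import *
a=load('scene');b=load('side')
S=lambda x,y:(x/4+160,y/4+135); S2=lambda x,y:((x-480)/4+290,y/4+195); D=lambda x,y:(x/4+230,y/4+175)
P=np.array([onz(a,*S2(*p),40)[:2] for p in[(555,122),(655,65),(712,105),(610,165)]])
print('block',P.round(),P.mean(0).round(1)); 
for i in range(4):
    d=P[(i+1)%4]-P[i];print(np.linalg.norm(d).round(),np.degrees(np.arctan2(*d[::-1])).round(1))
# shaker fit in 2D
L=[];W=[]
for f,c,p,q in[(S,a,(378,182),(-90,60,72)),(S,a,(180,265),(90,60,72)),(D,b,(245,460),(-90,-205,72)),(D,b,(85,105),(-90,60,72)),(D,b,(540,352),(90,-205,72))]:
    W.append(onz(c,*f(*p),q[2])[:2]);L.append(q[:2])
L=np.array(L,float);W=np.array(W)
l=L-L.mean(0);w=W-W.mean(0);th=np.arctan2((l[:,0]*w[:,1]-l[:,1]*w[:,0]).sum(),(l*w).sum())
r=np.array([[np.cos(th),-np.sin(th)],[np.sin(th),np.cos(th)]]);t=W.mean(0)-r@L.mean(0)
print('shaker',t.round(1),np.degrees(th).round(2));print((W-(L@r.T+t)).round(1))
def loc(X):return np.r_[r.T@(X[:2]-t),X[2]].round(1)
# fence inner corner top etc. (z=100)
for n,p in dict(sidefence_end=(358,372),corner_outer=(540,330),corner_in=(508,318)).items(): print(n,loc(onz(b,*D(*p),100)))
for n,p in dict(rear_end=(105,135),cornerouter=(22,62)).items(): print(n,loc(onz(a,*S(*p),100)))
for n,p in dict(jaw_btm=(385,192),jawbtm2=(352,198)).items(): print(n,loc(onz(b,*D(*p),72)))
k=tri(a,S(365,262),b,D(112,48)); print('knob',k.round(1),loc(k)); k=tri(a,S(258,312),b,D(240,35));print('dial',k.round(),loc(k))
for p in[(345,262),(408,242)]: print('wing',loc(onz(a,*S(*p),75)))
print('jar',loc(onz(a,*S(290,85),142)),loc(onz(b,*D(174,72),142)))
E
python3 m.py; python3 -c "
from h import *;print(R.from_euler('xyz',env.state()['tcp_rot']).as_matrix().round(3))"
```

```text
block [[480. 198.]
 [382. 205.]
 [382. 257.]
 [481. 249.]] [431.1 227.2]
98.0 176.1
52.0 90.3
99.0 -4.4
51.0 -90.3
shaker [576.9 -91.7] -5.32
[[ 3.4  5.4]
 [-6.2  4.2]
 [ 0.1 -5.6]
 [ 6.7 -6. ]
 [-4.   2.1]]
sidefence_end [ -23.2 -198.2  100. ]
corner_outer [  77.6 -206.7  100. ]
corner_in [  65.9 -194.3  100. ]
rear_end [ 72.9 -66.9 100. ]
cornerouter [  84.4 -189.   100. ]
jaw_btm [ 59.9 -73.2  72. ]
jawbtm2 [ 39.6 -70.8  72. ]
knob [546.6  28.2  51.9] [-41.4 116.6  51.9]
dial [634.  12.  42.] [ 47.4 108.8  42.5]
wing [-14.2 128.8  75. ]
wing [-64.1 136.4  75. ]
jar [-47.8   5.1 142. ] [-47.8  -2.5 142. ]
[[-0.892  0.452 -0.   ]
 [ 0.452  0.892 -0.001]
 [ 0.    -0.001 -1.   ]]
```

```bash
python3 -m crank '[[-282,-227,0,-23,95],[-282,-227,0,-23,95],[-282,-227,0,-23,95],[-282,-227,0,-23,95],[-282,-227,0,-23,95],[-282,-227,0,-23,95],[-282,-227,0,-23,95],[-282,-227,0,-23,95],[-282,-227,0,-23,95],[-282,-227,0,-23,95]]'; python3 -m crank '[[0,0,0,0,95],[0,0,0,0,95],[0,0,0,0,95]]'; python3 - <<'E'
from h import *
c=cam('wrist');s=env.state();cv2.imwrite('pics/5.png',c['img']);print(s['t'],s['eef_pos'],s['tcp_rot'],s['ft_force'])
E
```

```text
t: 0.98
eef_pos: [433.1, 223.7, 233.6]
tcp_rot: [-3.141, 0.0, 3.07]
ft_force: [0.0, 0.3, -0.3]
opening: 1.002
grip_force: 0.0
t: 1.23
eef_pos: [431.0, 228.5, 233.6]
tcp_rot: [3.141, -0.0, 3.075]
ft_force: [-0.2, 0.6, 0.6]
opening: 0.998
grip_force: 0.0
1.2833 [430.8953053  228.6182157  233.55171045] [ 3.14153349e+00 -1.92464917e-04  3.07577116e+00] [0.03002914 0.69286257 1.10113431]
```

View pics/5.png

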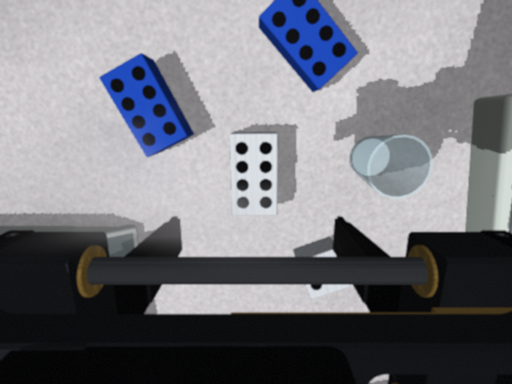

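The wrist view shows the silver 8-hole block at about (254,174), unobstructed, with the fingers straddling further down the image. Next I measure it from its holes.

```bash
python3 - <<'E'
from h import *
c=load('wrist');g=c['img'].max(2)
m=(g[125:222,225:285]<90).astype(np.uint8)
n,_,st,ce=cv2.connectedComponentsWithStats(m)
H=[ce[i]+[225,125] for i in range(1,n) if 40<st[i,4]<300 and st[i,2]<18]
P=np.array([onz(c,*h,40)[:2] for h in H]);print(len(P),P.round(1));ctr=P.mean(0)
r=cv2.minAreaRect(P.astype(np.float32));print(r);
u=np.linalg.svd(P-ctr)[2][0];print(ctr,np.degrees(np.arctan2(u[1],u[0])))
s=env.state();Rm=R.from_euler('xyz',s['tcp_rot']).as_matrix()
print(Rm.T@(np.r_[ctr,49]-s['eef_pos']), np.degrees(np.arctan2(Rm[1,1],Rm[0,1])),np.degrees(s['tcp_rot'][2]))
E
```

```text
8 [[394.6 212.6]
 [396.3 240.6]
 [416.7 211.4]
 [418.1 239.4]
 [438.5 210.2]
 [440.3 238.2]
 [460.3 209.3]
 [462.4 237. ]]
((428.46673583984375, 224.78811645507812), (28.10721206665039, 66.3207778930664), 86.83798217773438)
[428.40115509 224.83501589] -2.776402740712712
[  2.2043934   -3.94997606 184.55190478] 86.22870583767173 176.22870649007433
```

```bash
python3 -m crank '[[2,-4,40,-1,95],[2,-4,80,-1,95],[2,-4,120,-1,95],[2,-4,150,-1,95],[2,-4,170,-1,95],[2,-4,183,-1,95],[2,-4,183,-1,95],[2,-4,183,-1,95],[2,-4,183,-1,95],[2,-4,183,-1,40]]'; python3 -m crank '[[0,0,0,0,40],[0,0,0,0,40],[0,0,0,0,40],[0,0,0,0,40],[0,0,0,0,40],[0,0,0,0,40]]'
```

```text
t: 2.12
eef_pos: [429.5, 224.3, 51.7]
tcp_rot: [3.141, 0.002, 3.092]
ft_force: [0.2, -0.0, 0.1]
opening: 0.968
grip_force: 0.0
t: 2.62
eef_pos: [429.2, 223.9, 50.8]
tcp_rot: [3.141, 0.0, 3.092]
ft_force: [-0.0, 0.3, 3.3]
opening: 0.587
grip_force: 30.0
```

```bash
python3 -m crank '[[0,0,-10,0,40],[0,0,-40,0,40],[0,0,-75,0,40],[0,0,-110,0,40],[0,0,-145,0,40],[0,0,-175,0,40],[-10,-25,-190,5,40],[-22,-55,-190,11,40],[-34,-85,-190,18,40],[-45,-115,-190,25,40]]'; python3 -c "
from h import *
s=env.state();Rm=R.from_euler('xyz',s['tcp_rot']).as_matrix();print(s['joints'],np.degrees(s['tcp_rot'][2]),Rm.T@(np.array([584,-233,240])-s['eef_pos']))"
```

```text
t: 3.45
eef_pos: [468.0, 105.5, 241.4]
tcp_rot: [3.141, 0.0, 2.65]
ft_force: [-0.2, -0.2, -4.3]
opening: 0.586
grip_force: 30.0
[ 8.38308481e-02  2.75749319e-01  1.89319204e+00  3.29713146e-05
  9.72348160e-01 -9.95632786e-01] 151.8476450762393 [-261.94546404 -243.70771262    1.42707164]
```

```bash
python3 -m crank '[[-30,-28,0,7,40],[-58,-54,0,14,40],[-87,-81,0,21,40],[-116,-108,0,28,40],[-145,-135,0,35,40],[-174,-162,0,42,40],[-203,-189,0,49,40],[-232,-216,0,56,40],[-255,-237,0,62,40],[-262,-244,0,67,40]]'; python3 -m crank '[[0,0,0,0,40],[0,0,0,0,40],[0,0,0,0,40]]'; python3 - <<'E'
from h import *
c=cam('wrist');s=env.state();cv2.imwrite('pics/6.png',cv2.resize(c['img'],(800,600)));print(s['eef_pos'],np.degrees(s['tcp_rot']))
cam('side');cam('scene')
E
```

```text
t: 4.28
eef_pos: [586.3, -235.5, 240.3]
tcp_rot: [-3.141, 0.001, 1.478]
ft_force: [-0.5, 0.5, -4.2]
opening: 0.586
grip_force: 30.0
t: 4.53
eef_pos: [585.4, -230.5, 240.6]
tcp_rot: [-3.141, -0.001, 1.489]
ft_force: [0.3, 0.2, -3.7]
opening: 0.583
grip_force: 30.0
[ 585.51257129 -230.28491331  240.80337331] [-1.79968412e+02 -2.74230918e-02  8.53018079e+01]
```

View pics/6.png

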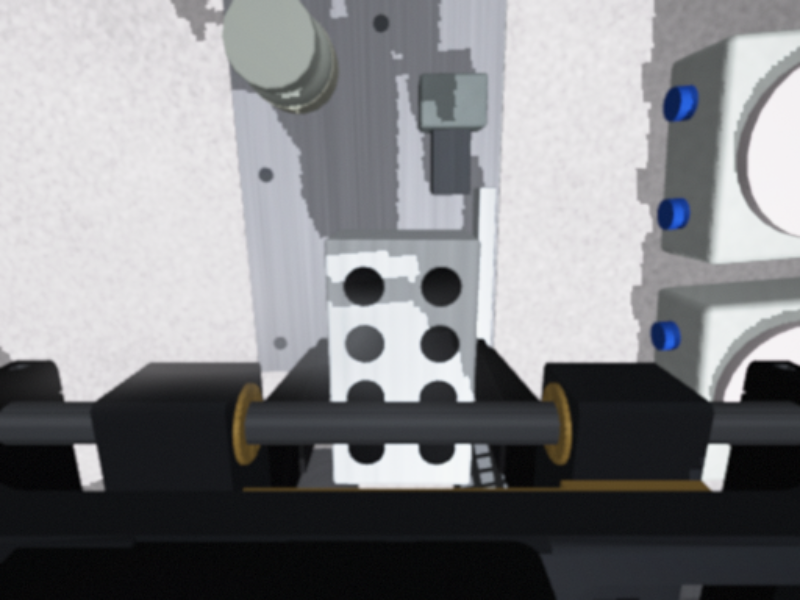

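The wrist view (800x600) shows the held block over the deck. The rear fence's inner edge is near x=480 (rows 188–345), the jaw front edge runs from (432,193) to (470,193), and the jar is at the upper left.

```bash
python3 - <<'E'
from h import *
c=load('wrist');s=env.state();p=s['eef_pos'];Rm=R.from_euler('xyz',s['tcp_rot']).as_matrix()
q=lambda u,v,z:(Rm.T@(onz(c,u*.64,v*.64,z)-p))[:2].round(1)
g=cv2.cvtColor(c['img'],cv2.COLOR_BGR2GRAY).astype(float)
for r in(125,140,160,180,200): 
    print(r,g[r,290:325].astype(int))
for n,a in dict(fence_end_in=(480,188,100),fence_in2=(478,340,100),fence_end_out=(496,188,100),jawL=(432,193,92),jawR=(470,193,92),guideL=(420,128,102),guideR=(487,128,102),deckL1=(232,90,72),deckL2=(260,370,72),deckR1=(507,0,72),blk1=(327,240,230),blk2=(478,237,230)).items(): print(n,q(*a))
b=load('side')
D=lambda x,y:(x/4+230,y/4+175)
for n,a in dict(sf_end_in=(350,360),corner_in=(508,318)).items():
    print(n,(Rm.T@(onz(b,*D(*a),100)-p))[:2].round(1))
E
```

```text
125 [187 190 191 194 192 184 155 124 117 118 120 120 112  99  90  90 122 201
 237 240 239 238 236 234 234 234 227 210 197 197 212 226 226 226 227]
140 [197 198 200 202 199 191 163 128 119 121 124 121 109  96  90 104 166 230
 242 241 240 238 237 236 236 234 210 186 189 209 225 225 227 229 231]
160 [170 167 165 163 163 163 162 162 162 165 167 167 169 169 165 159 162 198
 234 241 240 240 239 238 237 221 198 197 205 223 231 232 231 231 230]
180 [ 24  24  26  25  59 122 158 166 166 168 170 169 169 166 161 164 199 235
 243 243 242 241 240 239 232 216 206 199 210 225 227 227 228 228 228]
200 [167 167 167 165 165 163 165 165 167 168 169 168 167 161 160 193 234 243
 244 243 243 242 242 239 228 201 185 208 230 232 230 230 231 232 231]
fence_end_in [67.6 48.5]
fence_in2 [-31.9  51.4]
fence_end_out [67.6 58.4]
jawL [64.4 19.3]
jawR [64.4 43.6]
guideL [102.3  10.9]
guideR [102.3  50.9]
deckL1 [ 128.8 -109.6]
deckL2 [ -65.4 -106.6]
deckR1 [180.1  65.1]
blk1 [ 50.8 -26.5]
blk2 [51.8 26.9]
sf_end_in [-52.6 -46. ]
corner_in [-57.6  43.6]
```

```bash
python3 -m crank '[[4,12,30,-1,40],[4,16,65,-1,40],[4,16,90,-1,40],[4,16,106,-1,40],[4,16,112,-1,40],[4,16,115,-1,40],[4,16,116,-1,40],[4,16,116.5,-1,40],[4,16,116.5,-1,40]]'
```

```text
t: 5.43
eef_pos: [602.6, -228.9, 125.3]
tcp_rot: [3.14, 0.001, 1.504]
ft_force: [-0.3, -0.2, -5.0]
opening: 0.585
grip_force: 30.0
```

```bash
python3 -m crank '[[0,0,0.5,0,40],[0,0,1,0,40],[0,0,1,0,40]]';python3 -m crank '[[0,0,0.5,0,40],[0,0,1,0,40],[0,0,1,0,40]]'
```

```text
t: 5.68
eef_pos: [602.3, -228.9, 123.5]
tcp_rot: [3.141, 0.0, 1.503]
ft_force: [0.3, -0.1, -5.3]
opening: 0.584
grip_force: 30.0
t: 5.93
eef_pos: [602.3, -228.9, 122.8]
tcp_rot: [3.141, 0.0, 1.503]
ft_force: [-2.2, 0.7, 4.0]
opening: 0.583
grip_force: 30.0
```

```bash
python3 -m crank '[[0,1,0,0,40],[0,2,0,0,40],[0,3,0,0,40],[0,3.5,0,0,40],[0,3.5,0,0,40]]';python3 -m crank '[[0,1,0,0,40],[0,2,0,0,40],[0,2,0,0,40]]';python3 -m crank '[[0,1,0,0,40],[0,2,0,0,40],[0,2,0,0,40]]'
```

```text
t: 6.35
eef_pos: [605.2, -229.1, 122.8]
tcp_rot: [-3.141, 0.0, 1.504]
ft_force: [-6.8, 1.1, 6.6]
opening: 0.584
grip_force: 30.0
t: 6.6
eef_pos: [606.6, -229.2, 122.8]
tcp_rot: [-3.139, -0.0, 1.504]
ft_force: [-10.6, 1.1, 9.7]
opening: 0.585
grip_force: 30.0
t: 6.85
eef_pos: [606.8, -229.3, 122.8]
tcp_rot: [-3.135, -0.0, 1.504]
ft_force: [-21.5, -0.0, 14.4]
opening: 0.586
grip_force: 30.0
```

```bash
python3 -m crank '[[0,-1,-0.3,0,40],[-2,-1,-0.3,0,40],[-4,-1,-0.3,0,40],[-5,-1,-0.3,0,40],[-5,-1,-0.3,0,40]]';python3 -m crank '[[-1,0,0,0,40],[-2,0,0,0,40],[-2,0,0,0,40]]';python3 -m crank '[[-1,0,0,0,40],[-2,0,0,0,40],[-2,0,0,0,40]]'
```

```text
t: 7.27
eef_pos: [606.5, -231.5, 122.8]
tcp_rot: [-3.136, -0.005, 1.504]
ft_force: [-12.1, 15.9, 12.2]
opening: 0.584
grip_force: 30.0
t: 7.52
eef_pos: [606.4, -233.2, 122.8]
tcp_rot: [-3.136, -0.005, 1.504]
ft_force: [-12.9, 17.7, 12.3]
opening: 0.582
grip_force: 30.0
t: 7.77
eef_pos: [606.3, -235.1, 122.8]
tcp_rot: [-3.136, -0.005, 1.504]
ft_force: [-11.6, 16.9, 11.6]
opening: 0.584
grip_force: 30.0
```

```bash
python3 -m crank '[[0,-0.7,-0.4,0,40],[-1,-0.7,-0.4,0,40],[-1,-0.7,-0.4,0,40]]';python3 -m crank '[[-1,0,0,0,40],[-2,0,0,0,40],[-2,0,0,0,40]]';python3 -m crank '[[-1,0,0,0,40],[-2,0,0,0,40],[-2,0,0,0,40]]'
```

```text
t: 8.02
eef_pos: [606.2, -235.9, 122.8]
tcp_rot: [-3.138, -0.005, 1.504]
ft_force: [-6.0, 19.4, 7.9]
opening: 0.589
grip_force: 30.0
t: 8.27
eef_pos: [606.2, -236.1, 122.8]
tcp_rot: [-3.137, -0.008, 1.503]
ft_force: [-4.6, 28.4, 9.3]
opening: 0.585
grip_force: 30.0
t: 8.52
eef_pos: [606.1, -237.5, 122.7]
tcp_rot: [-3.137, -0.009, 1.503]
ft_force: [-3.8, 30.7, 9.8]
opening: 0.585
grip_force: 30.0
```

```bash
python3 -m crank '[[1,1,0,0,40],[1.5,2,0,0,40],[1.5,2,0,0,40],[2,1,-0.2,0,40],[2,0.5,-0.2,0,40],[2,0.5,-0.2,0,40]]';python3 -m crank '[[0,0,0,0,70],[0,0,0,0,70],[0,0,0,0,70],[0,0,-5,0,80],[0,0,-20,0,80],[0,0,-60,0,80],[0,0,-100,0,80],[20,-5,-120,0,80],[20,-5,-120,0,80],[20,-5,-120,0,80]]'
python3 - <<'E'
from h import *
c=cam('wrist');b=cam('side');s=env.state()
x=cv2.resize(c['img'][40:300,60:420],None,fx=1.2,fy=1.2);y=cv2.resize(b['img'][200:282,280:380],None,fx=3.6,fy=3.8)
cv2.imwrite('pics/7.png',np.hstack([x,y[:312]]));print(x.shape,y.shape,s['eef_pos'],s['t'])
E
```

```text
t: 9.02
eef_pos: [606.1, -237.4, 122.6]
tcp_rot: [-3.136, -0.006, 1.503]
ft_force: [-5.8, 20.5, 5.4]
opening: 0.588
grip_force: 30.0
t: 9.85
eef_pos: [604.3, -220.7, 244.6]
tcp_rot: [3.139, 0.001, 1.504]
ft_force: [0.0, -0.1, -0.5]
opening: 0.841
grip_force: 0.0
(312, 432, 3) (312, 360, 3) [ 603.79827139 -221.14215759  242.1699371 ] 9.95
```

View pics/7.png

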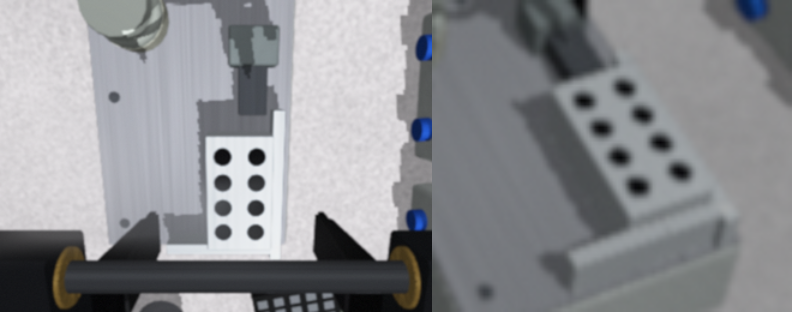

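Picture 7 shows the block lying in the corner. Its right side meets the rear fence (x≈273) and its lower end meets the side fence (y≈248). Next I measure the gaps.

```bash
python3 - <<'E'
from h import *
c=load('wrist');g=cv2.cvtColor(c['img'],cv2.COLOR_BGR2GRAY)
x0,y0=228,150
m=(g[y0:y0+105,x0:x0+58]<90).astype(np.uint8)
n,_,st,ce=cv2.connectedComponentsWithStats(m)
H=np.array([ce[i]+[x0,y0] for i in range(1,n) if 40<st[i,4]<300 and st[i,2]<20]);print(len(H))
P=np.array([onz(c,*h,112)[:2] for h in H]);ctr=P.mean(0);u=np.linalg.svd(P-ctr)[2][0]
print('block',ctr.round(1),np.degrees(np.arctan2(u[1],u[0])).round(2)%180)
# rear fence outer top edge & inner visible edge beyond block
for r in(135,142,148): print(r,g[r,280:305])
for r in(160,180,200,220,240): print(r,g[r,270:305])
print(g[225:262,255])
E
```

```text
8
block [ 606.4 -234. ] 86.07
135 [ 83  90 105 113 109  95  87 126 199 232 233 231 230 228 226 226 223 199
 176 178 180 185 204 220 222]
142 [112 113 114 114 106  92  92 144 211 233 234 232 229 228 227 227 224 199
 177 180 183 185 200 217 220]
148 [110 112 114 112 104  90  99 161 218 234 233 232 231 229 228 228 222 202
 184 184 181 185 205 219 219]
160 [231 231 232 232 233 233 234 234 233 232 231 229 230 231 233 233 231 225
 229 233 234 233 231 229 230 229 209 184 184 187 186 202 218 221 219]
180 [231 231 232 233 234 234 235 235 234 232 231 231 231 233 234 233 227 218
 227 234 235 234 232 232 232 223 201 188 189 186 191 205 214 219 219]
200 [228 222 216 212 219 229 234 235 235 233 233 233 234 235 235 232 227 230
 235 236 236 235 234 234 231 210 187 188 184 185 202 216 219 220 221]
220 [199 185 181 184 188 201 223 234 236 236 235 235 236 237 235 231 226 231
 236 238 237 237 237 234 213 187 185 186 183 196 212 218 222 222 220]
240 [207 193 184 189 199 218 233 237 237 237 236 236 237 237 234 228 230 236
 237 237 238 238 237 223 200 188 187 188 201 213 213 212 211 212 214]
[231 231 231 231 231 231 231 232 232 232 232 232 231 231 232 231 232 231
 232 232 232 232 229 225 227 229 225 217 219 223 217 180 100  52  50  53
  56]
```

```bash
python3 - <<'E'
from h import *
c=load('wrist');g=cv2.cvtColor(c['img'],cv2.COLOR_BGR2GRAY).astype(float)
Q=[];I=[]
for r in range(134,246,3):
    seg=g[r,288:305];k=np.argmax(seg<212);x=288+k-1+(seg[k-1]-212)/(seg[k-1]-seg[k]);Q.append(onz(c,x,r,100)[:2])
    if r<150:
        seg=g[r,284:292];k=np.argmax(seg>160);x=284+k-1+(160-seg[k-1])/(seg[k]-seg[k-1]);I.append(onz(c,x,r,100)[:2])
Q=np.array(Q);v=cv2.fitLine(Q.astype(np.float32),cv2.DIST_HUBER,0,.01,.01).ravel();d=v[:2]*np.sign(v[1]);n=np.array([d[1],-d[0]])
ctr=np.array([606.4,-234]);print('fence ang',np.degrees(np.arctan2(d[1],d[0])),'outer dist',(v[2:]-ctr)@n,'inner',((np.array(I)-ctr)@n).mean(), 'rms',((Q-v[2:])@n).std())
for u,w,z in((255,247.5,112),(255,252,100),(255,255.5,100)): print((onz(c,u,w,z)[:2]-ctr)@d)
# fence end / jaw along d ; pixel from pic7: /1.2+(60,40)
for nm,u,w,z in(('fend',279,111,100),('jaw',253,115,92)): print(nm,(onz(c,u/1.2+60,w/1.2+40,z)[:2]-ctr)@d)
E
```

```text
fence ang 86.26954 outer dist 37.59812119978092 inner 28.228910624364172 rms 2.988366550213875
-49.297092541001305
-60.28959976986913
-64.50722726102484
fend 68.72671379844913
jaw 65.05158830398119
```

```bash
python3 -m crank '[[30,3,0,0,0],[56,3,0,0,0],[56,3,20,0,0],[56,3,50,0,0],[56,3,85,0,0],[56,3,115,0,0],[56,3,125,0,0],[56,3,126,0,0],[54,3,126,0,0],[52,3,126,0,0]]';python3 -m crank '[[-2,0,0,0,0],[-4,0,0,0,0],[-5,0,0,0,0],[-5,0,0,0,0]]';python3 -m crank '[[-1,0,0,0,0],[-2,0,0,0,0],[-2,0,0,0,0]]'
```

```text
t: 10.78
eef_pos: [610.8, -169.7, 117.6]
tcp_rot: [3.141, 0.0, 1.503]
ft_force: [-0.1, 0.4, -0.1]
opening: 0.198
grip_force: 0.0
t: 11.12
eef_pos: [610.2, -172.8, 117.8]
tcp_rot: [3.142, -0.002, 1.503]
ft_force: [2.0, 11.6, 1.8]
opening: 0.01
grip_force: 5.5
t: 11.37
eef_pos: [610.2, -173.0, 117.8]
tcp_rot: [-3.141, -0.005, 1.503]
ft_force: [2.9, 21.5, 3.3]
opening: 0.005
grip_force: 11.0
```

```bash
python3 -m crank '[[5,0,0,0,0],[5,0,-25,0,0],[5,-20,-40,0,0],[-25,-48,-40,0,0],[-59,-48,-40,0,0],[-59,-48,-20,0,0],[-59,-48,8,0,0],[-59,-48,12,0,0],[-59,-45,12,0,0],[-59,-43,12,0,0]]';python3 -m crank '[[0,2,0,0,0],[0,4,0,0,0],[0,5,0,0,0],[0,5,0,0,0]]'
```

```text
t: 12.2
eef_pos: [563.9, -232.3, 106.1]
tcp_rot: [3.141, 0.0, 1.504]
ft_force: [0.2, -0.1, 0.9]
opening: 0.005
grip_force: 0.0
t: 12.53
eef_pos: [568.7, -232.4, 105.7]
tcp_rot: [3.141, 0.0, 1.504]
ft_force: [0.2, 0.4, 0.5]
opening: 0.006
grip_force: 0.0
```

```bash
python3 -m crank '[[0,1,0,0,0],[0,2,0,0,0],[0,2,0,0,0]]';python3 -m crank '[[0,1,0,0,0],[0,2,0,0,0],[0,2,0,0,0]]'
```

```text
t: 12.78
eef_pos: [569.6, -232.5, 105.2]
tcp_rot: [-3.14, -0.0, 1.504]
ft_force: [-4.8, 0.1, 4.0]
opening: 0.003
grip_force: 2.7
t: 13.03
eef_pos: [569.7, -232.5, 105.2]
tcp_rot: [-3.136, -0.001, 1.504]
ft_force: [-16.0, 0.2, 10.9]
opening: -0.001
grip_force: 8.6
```

```bash
python3 -m crank '[[0,-6,0,0,0],[0,-8,-30,0,0],[0,-10,-70,0,0],[0,-12,-110,0,0],[25,-20,-135,0,0],[60,-30,-135,0,0],[100,-35,-135,0,0],[140,-35,-135,0,0],[180,-35,-135,0,0],[220,-35,-135,0,0]]';python3 -m crank '[[28,0,0,0,0],[28,0,0,0,0],[28,0,0,0,0],[28,0,0,0,0]]'
python3 - <<'E'
from h import *
c=cam('wrist');s=env.state();print(s['eef_pos'],s['tcp_rot'],s['t'],s['joints']);cam('scene');cam('side')
cv2.imwrite('pics/8.png',cv2.resize(c['img'][60:300,100:420],(800,600),interpolation=cv2.INTER_CUBIC))
E
```

```text
t: 13.87
eef_pos: [551.7, -9.2, 240.4]
tcp_rot: [3.141, -0.0, 1.503]
ft_force: [0.6, -0.6, -0.4]
opening: 0.004
grip_force: 0.0
t: 14.2
eef_pos: [553.9, 16.8, 240.0]
tcp_rot: [3.141, 0.0, 1.504]
ft_force: [0.2, 0.4, -0.1]
opening: 0.005
grip_force: 0.0
[553.95954358  16.27329789 240.00489004] [3.14149389e+00 1.72256233e-05 1.50286495e+00] 14.25 [-8.98176797e-02  3.83663580e-01  1.72619872e+00 -1.75496275e-05
  1.03163123e+00 -2.18772908e-02]
```

View pics/8.png

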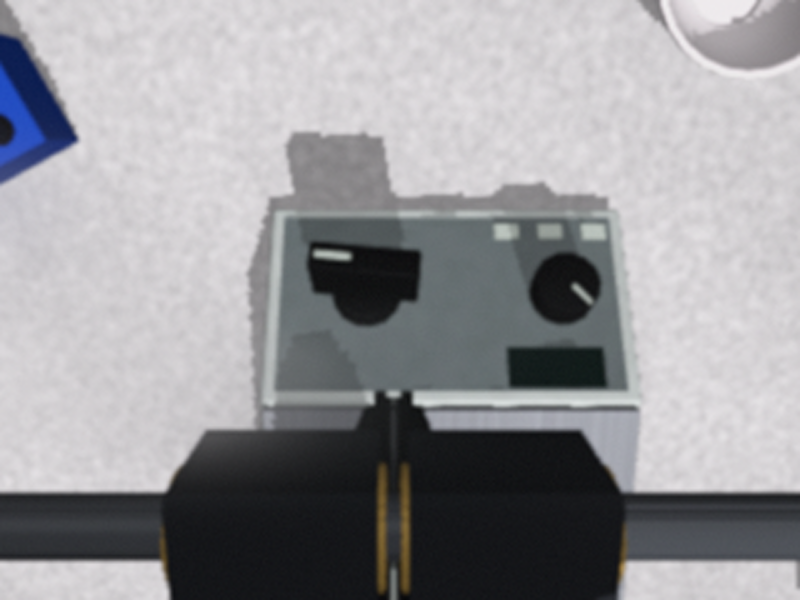

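Picture 8 shows the winged knob at (365,285). Its wing is nearly along shaker x, with the far top edge from (310,242) to (420,251) and the pointer on the near (−x) end. The dial is at (565,288) with its mark at (582,293). Clockwise turning moves the +x wing end (right) towards the deck.

```bash
python3 - <<'E'
from h import *
c=load('wrist');s=env.state();p=s['eef_pos'];Rm=R.from_euler('xyz',s['tcp_rot']).as_matrix()
def q(u,v,z): 
    P=onz(c,u/2.5+100,v/2.5+60,z); return np.r_[(Rm.T@(P-p))[:2],z].round(1)
print('edge',q(270,392,70),q(632,392,70)); print('low',q(278,212,10),q(615,212,10))
e=(q(270,392,70)+q(632,392,70))/2; ux=e[0]-60 # tool x = shaker y + ux
# intersect wing top pixels with plane 42mm off console: (y-60)*s35+(z-70)*c35=h
s35,c35=np.sin(np.radians(35)),np.cos(np.radians(35))
def plane(u,v,h):
    o,d=ray(c,u/2.5+100,v/2.5+60); o=Rm.T@(o-p);d=Rm.T@d   # tool frame: z down
    n=np.array([s35,0,-c35]); 
    x0=np.array([e[0],e[1],p[2]-70]) ; t=(h-n@(o-x0))/(n@d); P=o+t*d
    r=P-x0; return np.array([r[1], r[0]*c35+r[2]*s35]).round(1), np.r_[P[:2],p[2]-P[2]].round(1)
for n,a in dict(L=(310,243,42),Rr=(420,251,42),L2=(309,266,42),R2=(420,272,42),dial=(565,288,18),hub=(365,322,6)).items(): print(n,*plane(*a))
E
```

```text
edge [-40.3 -56.3  70. ] [-40.2 111.5  70. ]
low [ 37.  -58.7  10. ] [ 37.2 115.4  10. ]
L [-63.2  55.4] [ 29.2 -35.6  72.7]
Rr [-15.3  51.5] [26.  12.3 74.9]
L2 [-63.2  44.3] [ 20.1 -35.6  79. ]
R2 [-15.4  41.5] [17.8 12.2 80.6]
dial [52.5 44.7] [ 6.7 80.1 59.1]
hub [-40.1  32.5] [-10.2 -12.5  56.3]
```

```bash
python3 -m crank '[[30,5,0,0,0],[50,10,0,0,0],[50,10,40,0,0],[50,10,80,0,0],[50,10,115,0,0],[50,10,145,0,0],[50,10,162,0,0],[50,10,166,0,0],[50,10,166,0,0],[50,10,166,0,0]]';python3 -m crank '[[-2,0,0,0,0],[-5,0,0,0,0],[-8,0,0,0,0],[-11,0,0,0,0],[-13,0,-1,0,0],[-13,0,-1,0,0]]'
```

```text
t: 15.18
eef_pos: [567.9, 65.7, 74.9]
tcp_rot: [3.14, -0.0, 1.503]
ft_force: [1.2, 0.0, -0.1]
opening: 0.0
grip_force: 0.0
t: 15.68
eef_pos: [566.7, 53.0, 75.5]
tcp_rot: [3.141, -0.0, 1.503]
ft_force: [0.8, 0.7, -0.3]
opening: 0.006
grip_force: 0.3
```

```bash
python3 -m crank '[[-2,0,-1,0,0],[-4,0,-2,0,0],[-6,0,-3,0,0],[-8,0,-4,0,0],[-8,0,-4,0,0]]';python3 -m crank '[[-2,0,-1,0,0],[-4,0,-2,0,0],[-6,0,-3,0,0],[-8,0,-4,0,0],[-8,0,-4,0,0]]'
```

```text
t: 16.1
eef_pos: [566.4, 46.1, 79.5]
tcp_rot: [3.14, -0.001, 1.503]
ft_force: [2.8, 10.2, 1.0]
opening: 0.006
grip_force: 5.1
t: 16.52
eef_pos: [566.0, 38.5, 83.5]
tcp_rot: [3.14, -0.002, 1.503]
ft_force: [4.6, 10.6, 2.0]
opening: 0.003
grip_force: 4.9
```

```bash
python3 -m crank '[[-2,0,-1,0,0],[-4,0,-2,0,0],[-6,0,-3,0,0],[-8,0,-4,0,0],[-8,0,-4,0,0]]';python3 -m crank '[[-2,0,-1,0,0],[-4,0,-2,0,0],[-6,0,-3,0,0],[-8,0,-4,0,0],[-8,0,-4,0,0]]'
```

```text
t: 16.93
eef_pos: [564.7, 28.8, 87.2]
tcp_rot: [-3.142, 0.0, 1.503]
ft_force: [-0.3, -0.1, 0.3]
opening: 0.004
grip_force: 0.0
t: 17.35
eef_pos: [564.3, 20.9, 91.2]
tcp_rot: [3.141, -0.0, 1.503]
ft_force: [0.5, -0.2, 0.1]
opening: 0.005
grip_force: 0.0
```

```bash
python3 -m crank '[[2,4,-20,0,0],[2,4,-60,0,0],[2,4,-100,0,0],[2,4,-140,0,0],[2,0,-150,0,0],[2,0,-150,0,0],[2,0,-150,0,0]]'
python3 - <<'E'
from h import *
c=cam('wrist');s=env.state();print(s['eef_pos'],s['t']);b=cam('side')
x=cv2.resize(c['img'][80:300,120:400],None,fx=1.7,fy=1.7)
y=cv2.resize(b['img'][170:290,230:370],None,fx=2.3,fy=374/120)
cv2.imwrite('pics/9.png',np.hstack([x,y]))
E
```

```text
t: 17.93
eef_pos: [564.1, 23.3, 241.0]
tcp_rot: [3.141, -0.0, 1.503]
ft_force: [0.4, -0.2, -0.2]
opening: 0.003
grip_force: 0.0
[563.92110009  23.32770376 240.01645465] 17.9833
```

View pics/9.png

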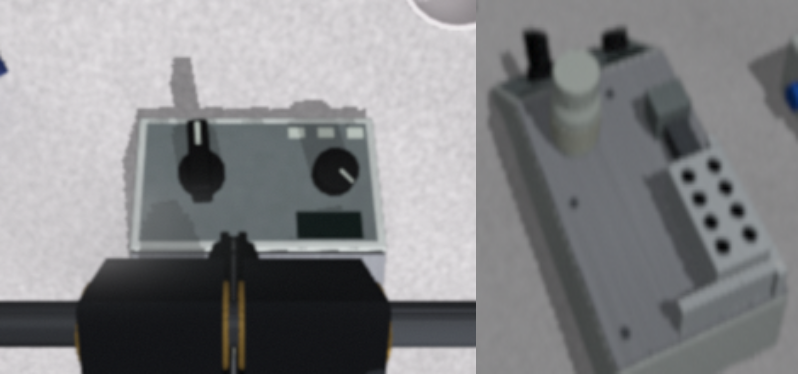

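Picture 9 shows the knob wing at (200,160) now pointing down the slope, about 85° clockwise, and still there after release. The dial mark at (346,175) is unchanged. The jaw has advanced to the block, which sits in the corner, so I'm handing in.

```bash
python3 -c "
from cell import env
print(env.job_done())"
```

```text
the job is handed in; nothing more can be done
None
```

The long block sits flush in the fence corner to within about a millimetre, the knob is past its detent and clamped, and the job was handed in at about 18 s with the dial and other objects untouched; no verdict came back.

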